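Hold a door-hinge block home in the corner of a jig

TASK

Pick the aluminium hinge block up off the rubber mat by its upright lug and seat it flat on the floor of the jig's pocket, long side along the jig's long side (either way round). Then press it firmly into the corner so that it bears flush against both blue fences at once, and finish like that: still gripping it and still pushing it against both fences, without letting go. Leave the orange levelling foot, the screwdriver and the red bin where they are.

Things in the scene. Friction and masses are not known exactly. Their poses are not given: they have to be found in the camera images.
- block_center (a point): centre (25 mm above the underside) of the loose aluminium hinge block, about 0.3 kg, 50 mm tall: base plate 90 (x) by 60 (y) by 14 mm thick, and on its middle a lug 36 (x) by 24 (y) by 36 mm tall. z up. Grip the lug across its 24 mm (y), fingertips just above the plate. A half turn about z makes no difference
- nest: the rigid, smooth jig (metal slides easily on it), fixed to the bench: plywood base 150 (x) by 120 (y) by 12 mm, origin at the centre of its underside, z up. Its pocket, 106 (x) by 76 mm (y), is centred on the origin, floor 12 mm above the bench. The pocket's +x and +y sides are the blue fences, 12 mm tall above the floor; its -x and -y sides are brown lips 6 mm tall. The block has 16 mm to spare each way, its x along the jig's x
- corner (a point): the corner of the pocket, on its floor, where the planes of the two fences' inner faces meet: 53 mm along the jig's +x, 38 mm along its +y and 12 mm above the underside. Axes as the jig's. A push of 10 to 15 N towards each fence seats the block well; friction under it eats the push if it is also pressed down hard, so bear down only lightly
- end_fence: blue steel fence at the +x end of the pocket, 14 mm (x) by 66 mm (y) by 12 mm tall, origin at the centre of its underside; its inner face looks to the jig's -x and lies 7 mm from its origin. Fixed to the jig
- side_fence: blue steel fence along the +y side of the pocket, 96 mm (x) by 14 mm (y) by 12 mm tall, origin at the centre of its underside; its inner face looks to the jig's -y and lies 7 mm from its origin. Fixed to the jig
- mat: black rubber parts mat 240 mm (x) by 160 mm (y), 3 mm thick, fixed; origin at the centre of its underside on the bench. The block and the levelling foot start on it
- foot: bystander: loose orange plastic levelling foot, a disc 40 mm across with a stem, 34 mm tall, origin at the centre of its underside; on the mat
- screwdriver: bystander: loose screwdriver about 200 mm long lying on the bench beyond the work, along its own x
- bin: bystander: loose red open bin, 70 by 100 mm and 45 mm tall, with pins in it, on the bench beyond the work; origin at the centre of its underside
There are look-alikes about, which are no part of the job. Of the things like the part that bears block_center, leave any that is yellow; of the rest the smaller one is meant. Several things look just like the nest: the one meant starts farthest to the robot's right.

How it is judged:
By the outcome, as a careful person would: the job done as asked, in the order asked, and still so for the second after the job is handed in, while the arm keeps its last pose, push and grip.
It also fails if it takes over 51 s, if anything falls off the work surface, if the arm or the gripper's body presses on something with over 40 N, if the wrist force passes 120 N, or if a joint passes its speed limit or range.

ROBOT

A 6-joint arm with a two-finger parallel gripper is mounted at the origin on the work surface. World frame = base frame: x ahead of the robot, y to its left, z up, the work surface at z = 0. Lengths are in m, angles in rad, forces in N, time in s.
With the tool pointing down it reaches from about 0.375 to 0.75 m from the base axis. Payload 9 kg.
Tool frame: the origin (TCP) lies midway between the tips of the shut fingers; the grasp point (between the pads) lies 19 mm behind it; z points along the fingers, x is the direction in which the jaws open and shut, and the axes are right-handed (so a half turn about z gives the same grasp; the last joint's range is limited). The gripper opens to 85 mm and grips with 20 to 120 N. Pads are 22 mm wide; open, the fingers measure 114 mm over their backs; the gripper's body (76 mm by 85 mm) begins 54 mm behind the grasp point. The pads swing forward as they close: fully open they stand 13 mm farther back than shut.
Start: joints at [0.906, 0.104, 0.097, 1.564, 0, 1.353], TCP at [0.259, 0.541, 0.231] pointing down, gripper open.
Joint ranges: [-2.99, 2.99], [-0.84, 1.86], [-1.1, 1.16], [-1.84, 2.11], [-1.51, 1.56], [-3.14, 3.14]. Speed limits (rad/s): [2.22, 2.22, 2.57, 3.14, 3.14, 3.14].

INTERFACE

Orientations are given as a unit quaternion [x, y, z, w].
In Python, from plant import arm gives the robot as it stands.
- The arm moves only by the tool drive_tool, never from a script. Its arguments are lists of equal length, an entry for each row: "offset": the shift along the world's x, y, z each as a share of 500 mm, from -1 to 1, a list of three; "twist": the turn, a rotation vector about the world's x, y, z each as a share of 90 degrees, from -1 to 1, a list of three. In form: {"offset": [[tx, ty, tz], ...], "twist": [[ax, ay, az], ...]}. A call has exactly 10 rows; each row shifts and turns the commanded pose from where the row before left it; what a row does not reach is not made up. A row lasts 1/10 s, in which the tool goes at most 50 mm and 8.59 degrees, less where a joint would pass 70% of its speed; a pose out of reach is approached as far as the arm can. A call with a number of a shift or a turn outside -1 to 1 is refused whole. A call with a gripper value outside its range is refused whole. "fingers" is the opening in per cent of the stroke, from 0 (shut) to 100 (fully open), set as the call begins (left out, the last holds). The fingers move at their own pace and stop on an object; "force" is the grip in N (left out, the last holds). Time passes only in rows, so rows that do not move let the fingers close, or fill a call up. It gives the time, the measured TCP pose, the force and the opening at its end, in the units of the state.
- arm.get_obs(): the state, without advancing time (a new reading comes with each control period).
- arm.read_camera(name): name is "scene" or "top"; returns the picture (420x560x3 uint8, red, green, blue); there is no depth.
- arm.calibration(name): a dict with "fx", "fy", "cx", "cy" (pixels), "rvec" (rotation vector, rad) and "tvec" (3), from world to camera coordinates, as OpenCV has them. Camera axes: x right, y down, z forward; pixel columns grow to the right and rows downward; lengths in m; the calibration is good to about 2 mm. A picture is of the moment at which its call begins. calibration takes no time and is no camera call.
- arm.close_job(): hands the job in, once; it reports no verdict.
The state is a dict: "time_s": time; "q": joint angles; "joint_vel": joint speeds; "effort": joint torques, N m; "tool_pos": TCP position; "eef_rot": TCP orientation; "ft_force": force on the tool from outside, world axes, zero at the start; "torque": the same for the moment, N m; "width": finger opening in m.
Only numpy, scipy, OpenCV 4.12 (cv2) and the standard library are available. Lean on these libraries where they do the work, as an engineer would, in place of code of your own. Each camera call takes 0.05 s, during which the arm holds its last target.

## Working session

There is one attempt and no reset: what is moved stays moved. The work goes in short steps, Python scripts to look and compute and a tool call to move; the robot and the scene stay as the last step left them, time stands still between calls to the robot, and variables do not carry over. Pictures are saved under pics/ and viewed, and the job is handed in when it is done.

Besides the shell and the picture viewer there is one more tool, called after "Request:" by a JSON object that holds its "method" and its "body", one argument or row to a line. drive_tool: Moves the arm, as the interface text tells. Its arguments: {"type":"object","properties":{"offset":{"type":"array"},"twist":{"type":"array"},"fingers":{"type":"number"},"force":{"type":"number"}},"required":["offset","twist"]}

```bash
mkdir -p pics; ls
python3 - <<'E'
from plant import arm
import cv2
print(arm.get_obs())
for n in("scene","top"):
    im=arm.read_camera(n); cv2.imwrite(f"pics/{n}0.png",im[:,:,::-1]); print(n,arm.calibration(n))
E
```

```text
pics
{'time_s': 0.0, 'q': array([9.06300094e-01, 1.04673868e-01, 9.64573622e-02, 1.56389390e+00,
       1.84004937e-07, 1.35309470e+00]), 'joint_vel': array([-3.40258176e-04, -1.63625486e-03,  2.73752253e-03,  2.73968338e-04,
       -1.42620406e-05, -1.78012027e-03]), 'effort': array([ 1.74193165e-04, -5.56933594e+01,  5.03647149e+01,  1.69698929e-02,
       -4.20638007e-04, -6.99322584e-06]), 'tool_pos': array([0.2590281 , 0.54083723, 0.23053066]), 'eef_rot': array([ 8.46190404e-01,  5.32880257e-01, -6.18509930e-04,  2.21688463e-04]), 'ft_force': array([-1.05831555, -0.20976714, -0.34830797]), 'torque': array([ 0.02303656, -0.04249088, -0.02249769]), 'width': 0.08522740790443402}
scene {'fx': 539.0939753162112, 'fy': 539.0939753162112, 'cx': 275.82371505980456, 'cy': 211.7588563072154, 'rvec': array([ 2.14782684,  0.49379036, -0.27237666]), 'tvec': array([-0.54248573, -0.03573819,  1.35540698])}
top {'fx': 446.31374296473456, 'fy': 446.31374296473456, 'cx': 283.72443142135444, 'cy': 209.74801226477135, 'rvec': array([ 2.16227735, -2.14887601,  0.17353186]), 'tvec': array([0.09272711, 0.55059404, 1.04252453])}
```

View pics/scene0.png

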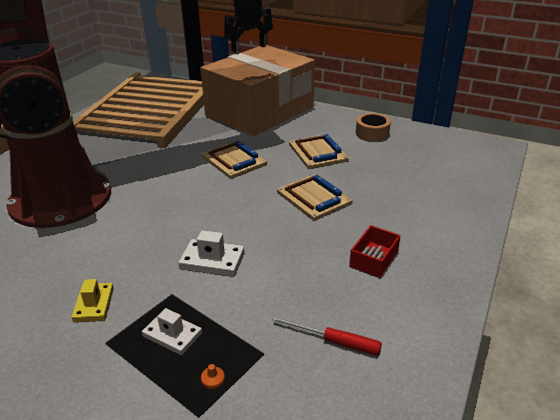

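View pics/top0.png

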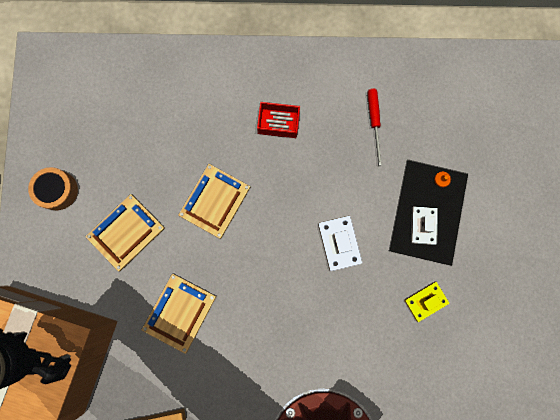

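The top view shows the smaller metal block on the mat at about (425,225). There are three jigs at (215,200), (125,232) and (178,312). The rightmost one (lowest y) looks like (215,200), so I'll measure to confirm.

```bash
cat > h.py <<'E'
import numpy as np, cv2
from plant import arm
def cal(n):
    c=arm.calibration(n); K=np.array([[c['fx'],0,c['cx']],[0,c['fy'],c['cy']],[0,0,1.]])
    return K,np.array(c['rvec']),np.array(c['tvec'])
def back(n,uv,z):
    K,r,t=cal(n); R=cv2.Rodrigues(r)[0]
    uv=np.atleast_2d(uv).astype(float)
    d=(np.linalg.inv(K)@np.c_[uv,np.ones(len(uv))].T).T@R; o=-R.T@t
    return o+d*((z-o[2])/d[:,2])[:,None]
def proj(n,P):
    K,r,t=cal(n); return cv2.projectPoints(np.atleast_2d(P).astype(float),r,t,K,None)[0][:,0]
E
python3 - <<'E'
from h import *
print(back("top",[(215,200),(125,232),(178,312),(425,225),(340,243)],0.015))
im=cv2.imread("pics/top0.png")
a=cv2.resize(im[150:250,165:265],(600,600),interpolation=cv2.INTER_CUBIC);cv2.imwrite("pics/znest.png",a)
a=cv2.resize(im[190:260,390:460],(560,560),interpolation=cv2.INTER_CUBIC);cv2.imwrite("pics/zblk.png",a)
im=cv2.imread("pics/scene0.png")
a=cv2.resize(im[165:225,270:360],(780,520),interpolation=cv2.INTER_CUBIC);cv2.imwrite("pics/znest_s.png",a)
a=cv2.resize(im[300:360,130:210],(800,600),interpolation=cv2.INTER_CUBIC);cv2.imwrite("pics/zblk_s.png",a)
E
```

```text
[[ 0.5764868   0.26604097  0.015     ]
 [ 0.49557228  0.48308188  0.015     ]
 [ 0.30497821  0.34684866  0.015     ]
 [ 0.51784934 -0.25454091  0.015     ]
 [ 0.4719648  -0.0428345   0.015     ]]
```

View pics/znest.png

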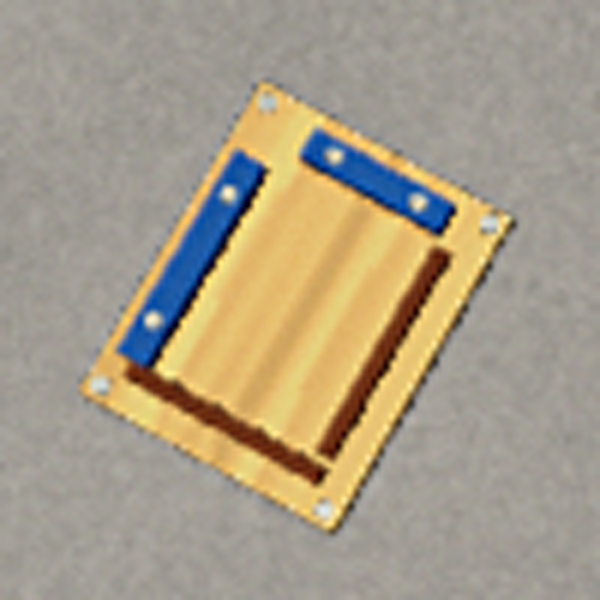

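View pics/zblk.png

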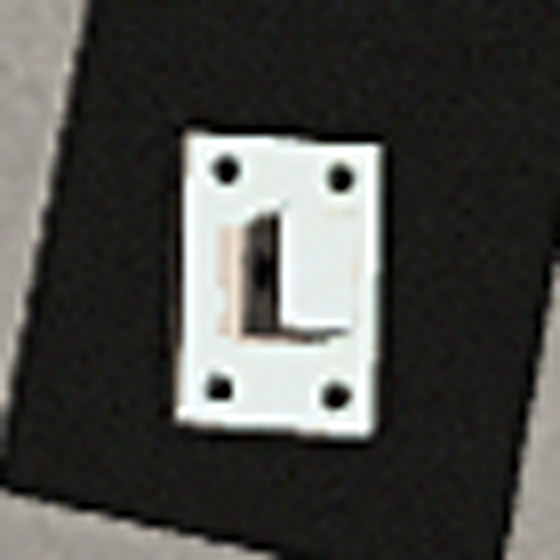

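View pics/znest_s.png

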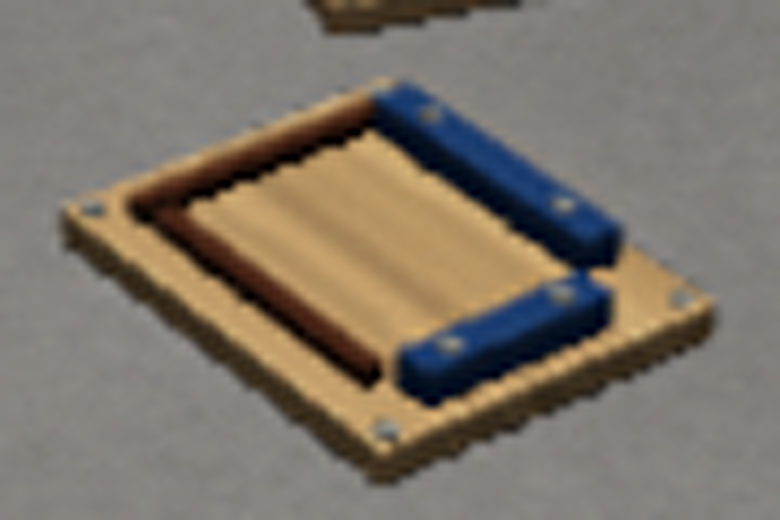

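View pics/zblk_s.png

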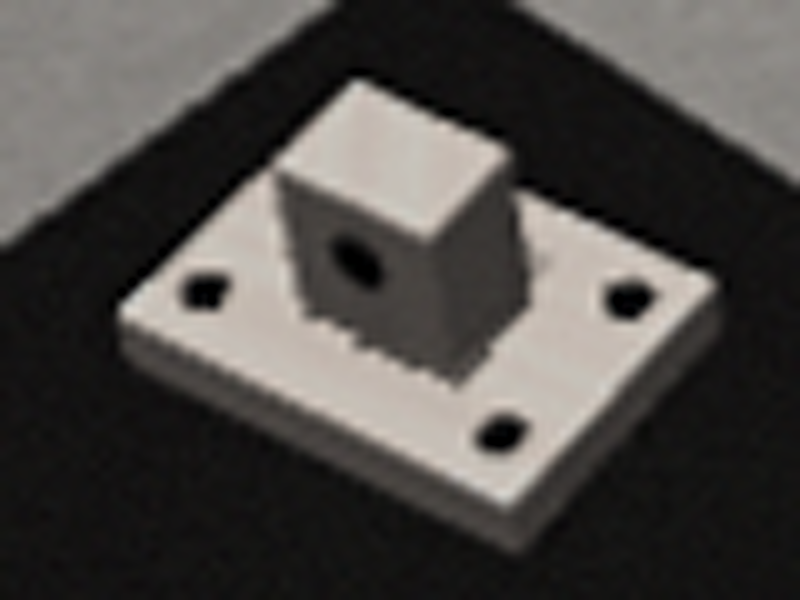

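```bash
cat > fit.py <<'E'
from h import *
from scipy.optimize import least_squares
def px(l,s,o): return (np.array(l,float)+.5)/s-.5+np.array(o)
def fit(obs,x0,bias=True):
    # obs: list (cam, pix Nx2, local Nx3); pose x,y,yaw
    def res(p):
        c,s=np.cos(p[2]),np.sin(p[2]); R=np.array([[c,-s,0],[s,c,0],[0,0,1]])
        return np.concatenate([(proj(n,L@R.T+[p[0],p[1],0])-P).ravel() for n,P,L in obs])
    r=least_squares(res,x0); return r.x,r.fun
E
python3 - <<'E'
from fit import *
T=px([(187,132),(382,145),(375,437),(177,424)],8,(390,190))
S=px([(118,310),(515,505),(718,283)],10,(130,300))
SL=px([(358,78),(512,155),(432,240),(275,172)],10,(130,300))
print("blk corners top",back("top",T,.017)); print("scene",back("scene",S,.017)); print("lug",back("scene",SL,.053))
N=px([(262,84),(514,217),(334,530),(83,392)],6,(165,150))
NS=px([(65,207),(383,455),(715,300)],780/90,(270,165))
b=back("top",N,.012);print("nest",b,b.mean(0),[np.linalg.norm(b[i]-b[i-1]) for i in range(4)]); print(back("scene",NS,.012))
E
```

```text
blk corners top [[ 0.56478311 -0.22559619  0.017     ]
 [ 0.56116137 -0.28643595  0.017     ]
 [ 0.47037172 -0.28024451  0.017     ]
 [ 0.47398944 -0.21919448  0.017     ]]
scene [[ 0.47292482 -0.27809857  0.017     ]
 [ 0.56292786 -0.28415754  0.017     ]
 [ 0.56702571 -0.22590947  0.017     ]]
lug [[ 0.50313151 -0.23900018  0.053     ]
 [ 0.53884172 -0.24267844  0.053     ]
 [ 0.53774297 -0.26536093  0.053     ]
 [ 0.50344758 -0.26410075  0.053     ]]
nest [[0.66952333 0.28584179 0.012     ]
 [0.61374772 0.17960694 0.012     ]
 [0.4828254  0.25108828 0.012     ]
 [0.53897504 0.35547159 0.012     ]] [0.57626787 0.26800215 0.012     ] [np.float64(0.14795664066875594), np.float64(0.11998650878996883), np.float64(0.14916512340579713), np.float64(0.11852702543691915)]
[[0.48391071 0.25273045 0.012     ]
 [0.61491272 0.17957726 0.012     ]
 [0.67017024 0.28723848 0.012     ]]
```

```bash
cat > m.py <<'E'
from fit import *
T=px([(187,132),(382,145),(375,437),(177,424)],8,(390,190))
S=px([(118,310),(515,505),(718,283)],10,(130,300))
SL=px([(358,78),(512,155),(432,240),(275,172)],10,(130,300))
b=np.array([[45,30,17],[45,-30,17],[-45,-30,17],[-45,30,17]])/1e3
l=np.array([[-18,12,53],[18,12,53],[18,-12,53],[-18,-12,53]])/1e3
N=px([(262,84),(514,217),(334,530),(83,392)],6,(165,150))
NS=px([(65,207),(383,455),(715,300)],780/90,(270,165))
n=np.array([[75,60,12],[75,-60,12],[-75,-60,12],[-75,60,12]])/1e3
for nm,o,x0 in(("blk",[("top",T,b),("scene",S,b[[2,1,0]]),("scene",SL,l)],[.517,-.254,-.07]),("nest",[("top",N,n),("scene",NS,n[[2,1,0]])],[.576,.268,-.5])):
    for oo in (o,o[:1],o[1:]):
        p,f=fit(oo,x0); print(nm,p,np.degrees(p[2]),np.abs(f).max().round(2))
E
python3 m.py; python3 -c "
from h import *
from scipy.spatial.transform import Rotation as R
o=arm.get_obs();print(R.from_quat(o['eef_rot']).as_matrix().round(3))"
```

```text
blk [ 0.51964229 -0.25229029 -0.06507523] -3.728536122661292 1.1
blk [ 0.51756269 -0.25286351 -0.06608779] -3.7865515360765007 0.3
blk [ 0.52043416 -0.25228574 -0.06792881] -3.8920341507654554 0.73
nest [ 0.57671022  0.2683723  -0.49247294] -28.216621047264066 0.9
nest [ 0.57630055  0.2679983  -0.49234805] -28.20946513641572 0.48
nest [ 0.57716207  0.26938923 -0.49775131] -28.519049166912886 0.51
[[ 0.432  0.902 -0.001]
 [ 0.902 -0.432 -0.001]
 [-0.001 -0.    -1.   ]]
```

The top and scene cameras agree to within 3 mm. The block is at (0.519, -0.2525) with yaw -3.85°, and the jig is at (0.5767, 0.2684) with yaw -28.3°. The tool has to shift by (+0.260, -0.794) m and turn +21.8°.

Request:
{"method": "drive_tool", "body": {
  "offset": [
    [0,0,0.08],
    [0.026,-0.079,0],
    [0.026,-0.079,0],
    [0.026,-0.079,0],
    [0.026,-0.079,0],
    [0.026,-0.079,0],
    [0.026,-0.079,0],
    [0.026,-0.079,0],
    [0.026,-0.079,0],
    [0.026,-0.079,0]
  ],
  "twist": [
    [0,0,0],
    [0,0,0.024],
    [0,0,0.024],
    [0,0,0.024],
    [0,0,0.024],
    [0,0,0.024],
    [0,0,0.024],
    [0,0,0.024],
    [0,0,0.024],
    [0,0,0.024]
  ],
  "fingers": 100
}}

```text
time_s: 1.1
tool_pos: [0.3763, 0.1841, 0.2711]
eef_rot: [0.743, 0.669, 0.0, -0.0]
ft_force: [0.3, -1.0, -0.5]
width: 0.0854
```

Request:
{"method": "drive_tool", "body": {
  "offset": [
    [0.026,-0.079,0],
    [0.026,-0.079,0],
    [0.026,-0.079,0],
    [0.026,-0.079,0],
    [0.026,-0.079,0],
    [0.026,-0.079,0],
    [0.026,-0.079,0],
    [0.026,-0.079,-0.04],
    [0.026,-0.079,-0.06],
    [0,0,-0.06]
  ],
  "twist": [
    [0,0,0.024],
    [0,0,0],
    [0,0,0],
    [0,0,0],
    [0,0,0],
    [0,0,0],
    [0,0,0],
    [0,0,0],
    [0,0,0],
    [0,0,0]
  ]
}}

```text
time_s: 2.1
tool_pos: [0.4935, -0.173, 0.1903]
eef_rot: [0.733, 0.681, -0.0, 0.0]
ft_force: [0.1, 0.7, -0.3]
width: 0.0856
```

```bash
cat > st.py <<'E'
from h import *
from scipy.spatial.transform import Rotation as R
o=arm.get_obs();M=R.from_quat(o['eef_rot']).as_matrix()
print(o['time_s'],o['tool_pos'].round(4),"xang",np.degrees(np.arctan2(M[1,0],M[0,0])).round(2),"z",M[:,2].round(4),"F",o['ft_force'].round(1),"T",o['torque'].round(2),"w",round(o['width'],4),"q",o['q'].round(2))
E
python3 st.py
```

```text
2.1 [ 0.4935 -0.173   0.1903] xang 85.78 z [-0.e+00 -7.e-04 -1.e+00] F [ 0.1  0.7 -0.3] T [ 0.01 -0.02 -0.03] w 0.0856 q [-0.59 -0.14 -0.22  1.49 -0.   -0.51]
```

Request:
{"method": "drive_tool", "body": {
  "offset": [
    [0.017,-0.053,0],
    [0.017,-0.053,0],
    [0.017,-0.053,0],
    [0,0,-0.06],
    [0,0,-0.06],
    [0,0,-0.04],
    [0,0,0],
    [0,0,0],
    [0,0,0],
    [0,0,0]
  ],
  "twist": [
    [0,0,0.004],
    [0,0,0],
    [0,0,0],
    [0,0,0],
    [0,0,0],
    [0,0,0],
    [0,0,0],
    [0,0,0],
    [0,0,0],
    [0,0,0]
  ]
}}

```text
time_s: 3.1
tool_pos: [0.5192, -0.2489, 0.1137]
eef_rot: [0.729, 0.684, 0.0, 0.001]
ft_force: [0.2, -0.2, -0.9]
width: 0.085
```

```bash
python3 st.py
python3 - <<'E'
from h import *
a=cv2.resize(arm.read_camera("scene")[230:380,90:290,::-1],(800,600),interpolation=cv2.INTER_CUBIC);cv2.imwrite("pics/hov.png",a)
E
```

```text
3.1 [ 0.5192 -0.2489  0.1137] xang 86.37 z [ 0.0018 -0.0014 -1.    ] F [ 0.2 -0.2 -0.9] T [-0.02  0.04 -0.01] w 0.085 q [-0.67  0.04 -0.18  1.35  0.   -0.61]
```

View pics/hov.png

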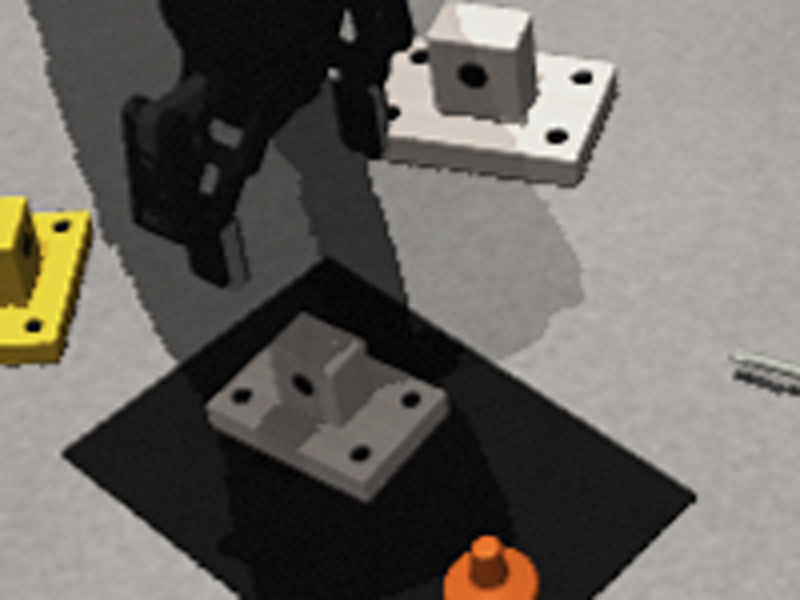

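The jaws hover over the lug, with one finger on each side in y, and the foot is clear. Next I correct y by -3.5 mm and descend.

Request:
{"method": "drive_tool", "body": {
  "offset": [
    [0,-0.007,-0.03],
    [0,0,-0.04],
    [0,0,-0.04],
    [0,0,-0.03],
    [0,0,-0.02],
    [0,0,-0.015],
    [0,0,-0.008],
    [0,0,0],
    [0,0,0],
    [0,0,0]
  ],
  "twist": [
    [0,0,-0.002],
    [0,0,0],
    [0,0,0],
    [0,0,0],
    [0,0,0],
    [0,0,0],
    [0,0,0],
    [0,0,0],
    [0,0,0],
    [0,0,0]
  ]
}}

```text
time_s: 4.15
tool_pos: [0.5189, -0.2522, 0.0213]
eef_rot: [0.73, 0.683, 0.0, 0.001]
ft_force: [0.7, -0.4, 1.1]
width: 0.0855
```

```bash
python3 st.py
python3 - <<'E'
from h import *
a=cv2.resize(arm.read_camera("scene")[280:380,110:243,::-1],(798,600),interpolation=cv2.INTER_CUBIC);cv2.imwrite("pics/dn.png",a)
E
```

```text
4.15 [ 0.5189 -0.2522  0.0213] xang 86.18 z [ 1.e-03 -6.e-04 -1.e+00] F [ 0.7 -0.4  1.1] T [0.   0.02 0.  ] w 0.0855 q [-0.68  0.11 -0.29  1.18  0.   -0.61]
```

View pics/dn.png

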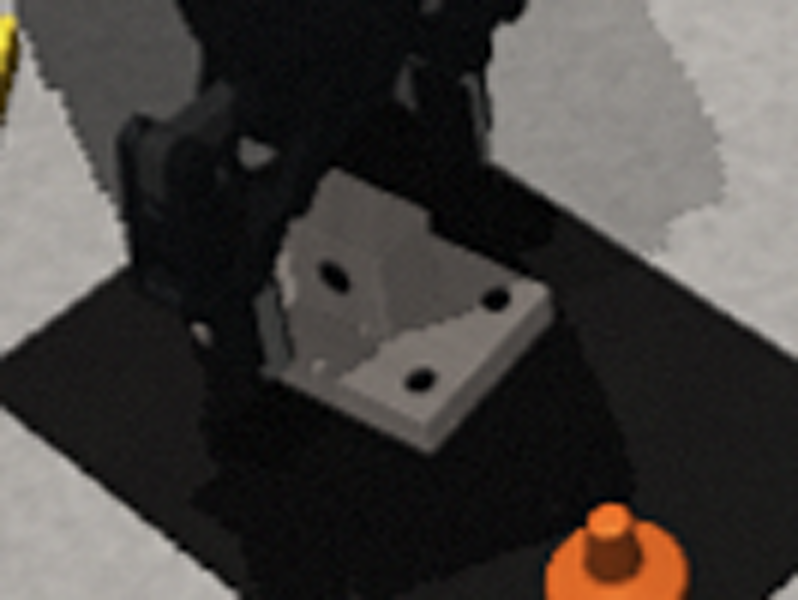

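The fingers straddle the lug with tips just above the plate and no contact force. Closing now.

Request:
{"method": "drive_tool", "body": {
  "offset": [
    [0,0,0],
    [0,0,0],
    [0,0,0],
    [0,0,0],
    [0,0,0],
    [0,0,0],
    [0,0,0],
    [0,0,0],
    [0,0,0],
    [0,0,0]
  ],
  "twist": [
    [0,0,0],
    [0,0,0],
    [0,0,0],
    [0,0,0],
    [0,0,0],
    [0,0,0],
    [0,0,0],
    [0,0,0],
    [0,0,0],
    [0,0,0]
  ],
  "fingers": 0,
  "force": 80
}}

```text
time_s: 5.2
tool_pos: [0.5186, -0.2521, 0.0208]
eef_rot: [0.73, 0.683, 0.0, 0.0]
ft_force: [-0.9, -1.1, 2.6]
width: 0.023
```

```bash
python3 st.py
```

```text
5.2 [ 0.5186 -0.2521  0.0208] xang 86.18 z [ 3.e-04 -3.e-04 -1.e+00] F [-0.9 -1.1  2.6] T [-0.2   0.15  0.05] w 0.023 q [-0.68  0.11 -0.29  1.18 -0.   -0.61]
```

The lug is gripped: the width reads 23 mm, so the fingers stopped on it. Next I lift and carry it to above the pocket centre, a shift of (+58, +520) mm and a turn of -24.5°.

Request:
{"method": "drive_tool", "body": {
  "offset": [
    [0,0,0.03],
    [0,0,0.08],
    [0,0,0.09],
    [0,0,0.08],
    [0.0083,0.0744,0],
    [0.0083,0.0744,0],
    [0.0083,0.0744,0],
    [0.0083,0.0744,0],
    [0.0083,0.0744,0],
    [0.0083,0.0744,0]
  ],
  "twist": [
    [0,0,0],
    [0,0,0],
    [0,0,0],
    [0,0,0],
    [0,0,-0.0194],
    [0,0,-0.0194],
    [0,0,-0.0194],
    [0,0,-0.0194],
    [0,0,-0.0194],
    [0,0,-0.0194]
  ]
}}

```text
time_s: 6.2
tool_pos: [0.5428, -0.0268, 0.1609]
eef_rot: [0.79, 0.613, -0.0, -0.0]
ft_force: [0.9, 0.6, -2.8]
width: 0.0231
```

Request:
{"method": "drive_tool", "body": {
  "offset": [
    [0.0083,0.0744,0],
    [0.0083,0.0744,0],
    [0.0083,0.0744,0],
    [0.0083,0.0744,0],
    [0.0083,0.0744,0],
    [0.0083,0.0744,0],
    [0.0083,0.0744,0],
    [0.0083,0.0744,0],
    [0,0,0],
    [0,0,0]
  ],
  "twist": [
    [0,0,-0.0194],
    [0,0,-0.0194],
    [0,0,-0.0194],
    [0,0,-0.0194],
    [0,0,-0.0194],
    [0,0,-0.0194],
    [0,0,-0.0194],
    [0,0,-0.0194],
    [0,0,0],
    [0,0,0]
  ]
}}

```text
time_s: 7.2
tool_pos: [0.5758, 0.2696, 0.1604]
eef_rot: [0.858, 0.514, -0.001, -0.0]
ft_force: [0.1, -0.1, -3.1]
width: 0.0228
```

```bash
python3 st.py
python3 - <<'E'
from h import *
for n in("scene","top"):
    im=arm.read_camera(n)[:,:,::-1]; cv2.imwrite(f"pics/{n}1.png",im)
E
```

```text
7.2 [0.5758 0.2696 0.1604] xang 61.85 z [-1.3e-03 -4.0e-04 -1.0e+00] F [ 0.1 -0.1 -3.1] T [-0.07 -0.01 -0.01] w 0.0228 q [ 0.23  0.21  0.09  1.45 -0.    0.72]
```

View pics/scene1.png

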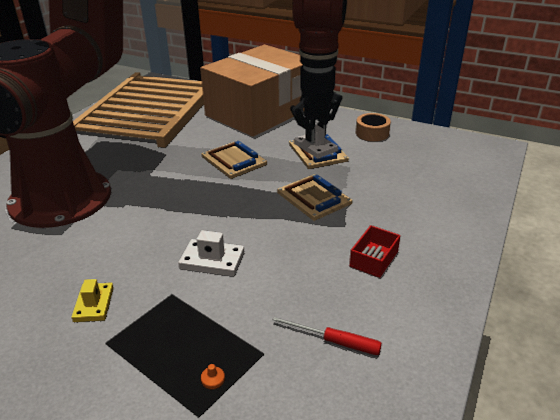

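View pics/top1.png

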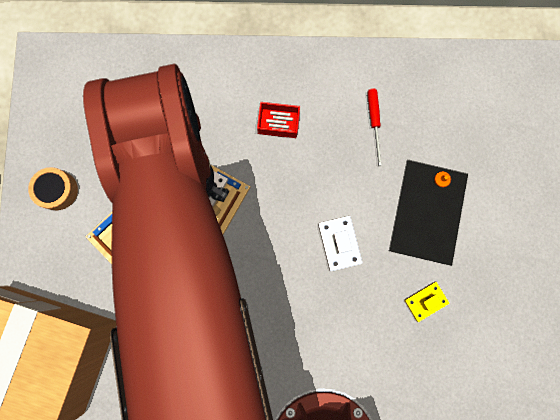

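The block is held over the intended jig and the bystanders haven't moved. I'll lower to about 8 mm above the fence tops and check alignment.

Request:
{"method": "drive_tool", "body": {
  "offset": [
    [0,0,-0.03],
    [0,0,-0.05],
    [0,0,-0.05],
    [0,0,-0.04],
    [0,0,-0.03],
    [0,0,-0.02],
    [0,0,0],
    [0,0,0],
    [0,0,0],
    [0,0,0]
  ],
  "twist": [
    [0,0,0],
    [0,0,0],
    [0,0,0],
    [0,0,0],
    [0,0,0],
    [0,0,0],
    [0,0,0],
    [0,0,0],
    [0,0,0],
    [0,0,0]
  ]
}}

```text
time_s: 8.3
tool_pos: [0.5773, 0.2691, 0.0517]
eef_rot: [0.858, 0.513, 0.001, 0.0]
ft_force: [0.6, 0.4, -3.3]
width: 0.0231
```

```bash
python3 st.py
python3 - <<'E'
from h import *
im=arm.read_camera("scene")[:,:,::-1]; cv2.imwrite("pics/s2f.png",im)
a=cv2.resize(im[150:225,265:365],(800,600),interpolation=cv2.INTER_CUBIC);cv2.imwrite("pics/s2.png",a)
E
```

```text
8.3 [0.5773 0.2691 0.0517] xang 61.74 z [ 1.8e-03  5.0e-04 -1.0e+00] F [ 0.6  0.4 -3.3] T [0.01 0.01 0.03] w 0.0231 q [ 0.23  0.26 -0.06  1.25  0.    0.72]
```

View pics/s2.png

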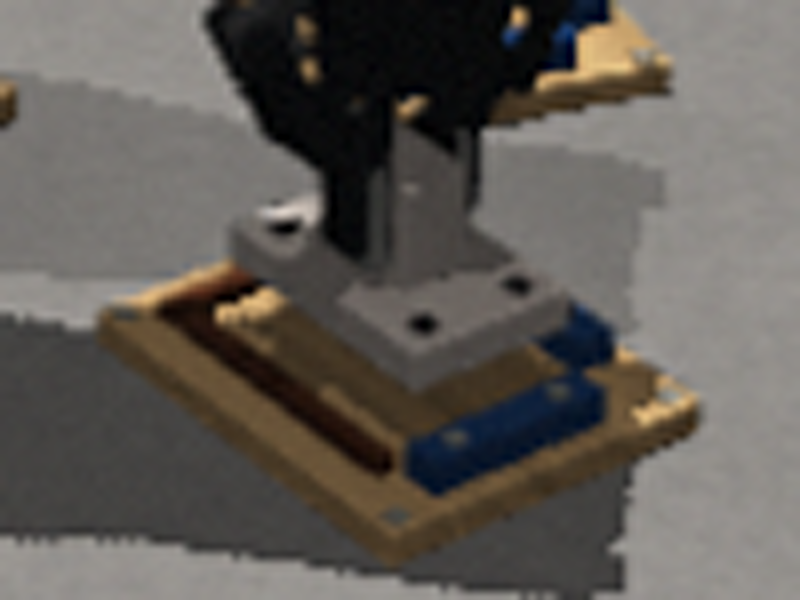

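Run:
```python
from fit import *
P=px([(415,350),(572,293),(230,232)],8,(265,150)); l=np.array([[45,-30,47.9],[45,30,47.9],[-45,-30,47.9]])/1e3
p,f=fit([("scene",P,l)],[.577,.269,-.49]);print(p,np.degrees(p[2]),f.round(2))
NS=px([(102,312),(395,540),(700,396)],8,(265,150)); n=np.array([[-75,-60,12],[75,-60,12],[75,60,12]])/1e3
q,f=fit([("scene",NS,n)],[.577,.269,-.49]);print(q,np.degrees(q[2]),f.round(2))
c,s=np.cos(q[2]),np.sin(q[2]);d=p[:2]-q[:2];print("in jig",c*d[0]+s*d[1],-s*d[0]+c*d[1])
```

```text
[ 0.57781269  0.26815242 -0.48517836] -27.79867206845155 [ 0.15  0.87 -0.13 -0.36 -0.03 -0.57]
[ 0.57742262  0.26954003 -0.49588703] -28.412233689423207 [-0.66 -0.16  0.04 -0.36  0.6   0.41]
in jig 0.0010033295538174729 -0.001034862530387035
```

The block is centred in the pocket to about 1 mm and 0.6°. Lowering to the floor gently.

Request:
{"method": "drive_tool", "body": {
  "offset": [
    [0,0,-0.016],
    [0,0,-0.016],
    [0,0,-0.004],
    [0,0,-0.002],
    [0,0,-0.002],
    [0,0,-0.002],
    [0,0,-0.001],
    [0,0,0],
    [0,0,0],
    [0,0,0]
  ],
  "twist": [
    [0,0,0],
    [0,0,0],
    [0,0,0],
    [0,0,0],
    [0,0,0],
    [0,0,0],
    [0,0,0],
    [0,0,0],
    [0,0,0],
    [0,0,0]
  ]
}}

```text
time_s: 9.35
tool_pos: [0.5768, 0.269, 0.0298]
eef_rot: [0.858, 0.513, 0.0, 0.0]
ft_force: [-2.8, -1.9, 5.5]
width: 0.0227
```

```bash
python3 st.py
```

```text
9.35 [0.5768 0.269  0.0298] xang 61.74 z [ 7.e-04  2.e-04 -1.e+00] F [-2.8 -1.9  5.5] T [-0.25  0.76  0.08] w 0.0227 q [ 0.23  0.27 -0.08  1.21  0.    0.72]
```

The z force rose by about 9 N, so the block is on the floor with TCP z at 0.0298 as expected. Next I slide it about 6 mm diagonally toward both fences.

Request:
{"method": "drive_tool", "body": {
  "offset": [
    [0.0041,0.0012,0],
    [0.0041,0.0012,0],
    [0.0041,0.0012,0],
    [0.004,0.0013,0],
    [0,0,0],
    [0,0,0],
    [0,0,0],
    [0,0,0],
    [0,0,0],
    [0,0,0]
  ],
  "twist": [
    [0,0,0],
    [0,0,0],
    [0,0,0],
    [0,0,0],
    [0,0,0],
    [0,0,0],
    [0,0,0],
    [0,0,0],
    [0,0,0],
    [0,0,0]
  ]
}}

```text
time_s: 10.35
tool_pos: [0.5852, 0.2715, 0.0298]
eef_rot: [0.858, 0.513, 0.001, 0.0]
ft_force: [-2.3, -0.8, 5.2]
width: 0.023
```

```bash
cat >> st.py <<'E'
a=np.radians(-28.3);X=np.array([np.cos(a),np.sin(a)]);Y=np.array([-X[1],X[0]])
d=o['tool_pos'][:2]-[.5768,.2688];f=o['ft_force'][:2]
print("jig pos mm",(d@X*1e3).round(2),(d@Y*1e3).round(2),"jig force",(f@X).round(1),(f@Y).round(1))
E
python3 st.py
```

```text
10.35 [0.5852 0.2715 0.0298] xang 61.74 z [ 1.2e-03  4.0e-04 -1.0e+00] F [-2.3 -0.8  5.2] T [-0.1   0.53  0.02] w 0.023 q [ 0.23  0.3  -0.05  1.22  0.    0.73]
jig pos mm 6.06 6.38 jig force -1.6 -1.8
```

Request:
{"method": "drive_tool", "body": {
  "offset": [
    [0.0009,-0.0005,0],
    [0.0009,-0.0005,0],
    [0.0009,-0.0005,0],
    [0.0009,-0.0005,0],
    [0,0,0],
    [0.0005,0.0009,0],
    [0.0005,0.0009,0],
    [0.0005,0.0009,0],
    [0,0,0],
    [0,0,0]
  ],
  "twist": [
    [0,0,0],
    [0,0,0],
    [0,0,0],
    [0,0,0],
    [0,0,0],
    [0,0,0],
    [0,0,0],
    [0,0,0],
    [0,0,0],
    [0,0,0]
  ]
}}

```text
time_s: 11.35
tool_pos: [0.5867, 0.2714, 0.0298]
eef_rot: [0.858, 0.513, -0.001, 0.0]
ft_force: [-9.1, -4.7, 10.4]
width: 0.0233
```

```bash
python3 st.py
```

```text
11.35 [0.5867 0.2714 0.0298] xang 61.72 z [-9.e-04 -7.e-04 -1.e+00] F [-9.1 -4.7 10.4] T [-0.7   1.55 -0.24] w 0.0233 q [ 0.23  0.3  -0.05  1.22 -0.    0.73]
jig pos mm 7.47 6.97 jig force -5.8 -8.5
```

Both fences are reacting (5.8 and 8.5 N), but the downward load is growing and Tz is -0.24 N·m, which suggests a slight counter-clockwise yaw. I'll ease z up, trim the yaw and push further.

Request:
{"method": "drive_tool", "body": {
  "offset": [
    [0,0,0.0003],
    [0,0,0.0003],
    [0.0005,-0.0003,0],
    [0.0005,-0.0003,0],
    [0.0002,0.0004,0],
    [0,0,0],
    [0,0,0],
    [0,0,0],
    [0,0,0],
    [0,0,0]
  ],
  "twist": [
    [0,0,-0.0015],
    [0,0,-0.001],
    [0,0,0],
    [0,0,0],
    [0,0,0],
    [0,0,0],
    [0,0,0],
    [0,0,0],
    [0,0,0],
    [0,0,0]
  ]
}}

```text
time_s: 12.35
tool_pos: [0.5868, 0.2716, 0.0299]
eef_rot: [0.859, 0.511, -0.001, -0.0]
ft_force: [-9.5, -2.1, 9.1]
width: 0.023
```

```bash
python3 st.py
```

```text
12.35 [0.5868 0.2716 0.0299] xang 61.52 z [-1.7e-03 -3.0e-04 -1.0e+00] F [-9.5 -2.1  9.1] T [-0.4   1.73 -0.05] w 0.023 q [ 0.23  0.31 -0.04  1.22  0.    0.73]
jig pos mm 7.52 7.2 jig force -7.4 -6.3
```

Request:
{"method": "drive_tool", "body": {
  "offset": [
    [0,0,0.0005],
    [0,0,0.0003],
    [0.0009,0.0004,0],
    [0.0009,0.0003,0],
    [0.0009,0.0004,0],
    [0.0009,0.0003,0],
    [0,0,0],
    [0,0,0],
    [0,0,0],
    [0,0,0]
  ],
  "twist": [
    [0,0,0],
    [0,0,0],
    [0,0,0],
    [0,0,0],
    [0,0,0],
    [0,0,0],
    [0,0,0],
    [0,0,0],
    [0,0,0],
    [0,0,0]
  ]
}}

```text
time_s: 13.35
tool_pos: [0.587, 0.272, 0.0299]
eef_rot: [0.859, 0.511, -0.002, -0.001]
ft_force: [-16.6, -4.8, 12.7]
width: 0.0231
```

```bash
python3 st.py
```

```text
13.35 [0.587  0.272  0.0299] xang 61.52 z [-0.0048 -0.0012 -1.    ] F [-16.6  -4.8  12.7] T [-0.88  3.17 -0.19] w 0.0231 q [ 0.23  0.31 -0.04  1.23 -0.    0.73]
jig pos mm 7.52 7.64 jig force -12.3 -12.1
```

The push is now 12 N on each fence. The tool has tilted 0.28° under load and bears down about 16 N, so I'll counter-tilt and ease z up.

Request:
{"method": "drive_tool", "body": {
  "offset": [
    [0,0,0.0004],
    [0,0,0.0004],
    [0,0,0],
    [0,0,0],
    [0,0,0],
    [0,0,0],
    [0,0,0],
    [0,0,0],
    [0,0,0],
    [0,0,0]
  ],
  "twist": [
    [0.0004,-0.0015,0],
    [0.0004,-0.0015,-0.001],
    [0,0,0],
    [0,0,0],
    [0,0,0],
    [0,0,0],
    [0,0,0],
    [0,0,0],
    [0,0,0],
    [0,0,0]
  ]
}}

```text
time_s: 14.35
tool_pos: [0.5871, 0.2721, 0.0298]
eef_rot: [0.86, 0.511, 0.0, -0.0]
ft_force: [-14.4, -3.7, 8.4]
width: 0.0228
```

```bash
python3 st.py
```

```text
14.35 [0.5871 0.2721 0.0298] xang 61.44 z [-0.e+00  4.e-04 -1.e+00] F [-14.4  -3.7   8.4] T [-0.55  2.75 -0.14] w 0.0228 q [ 0.23  0.31 -0.04  1.22  0.    0.73]
jig pos mm 7.52 7.82 jig force -11.0 -10.1
```

Request:
{"method": "drive_tool", "body": {
  "offset": [
    [0,0,0.0005],
    [0,0,0.0005],
    [0.0005,0.0003,0],
    [0.0005,0.0003,0],
    [0.0005,0.0003,0],
    [0,0,0],
    [0,0,0],
    [0,0,0],
    [0,0,0],
    [0,0,0]
  ],
  "twist": [
    [0,0,-0.001],
    [0,0,0],
    [0,-0.0005,0],
    [0,0,0],
    [0,0,0],
    [0,0,0],
    [0,0,0],
    [0,0,0],
    [0,0,0],
    [0,0,0]
  ]
}}

```text
time_s: 15.35
tool_pos: [0.5872, 0.2722, 0.0298]
eef_rot: [0.86, 0.51, -0.0, -0.0]
ft_force: [-15.1, -3.5, 8.6]
width: 0.0229
```

```bash
python3 st.py
python3 - <<'E'
from h import *
im=arm.read_camera("scene")[:,:,::-1]; cv2.imwrite("pics/s3f.png",im)
a=cv2.resize(im[150:225,265:365],(800,600),interpolation=cv2.INTER_CUBIC);cv2.imwrite("pics/s3.png",a)
im=arm.read_camera("top")[:,:,::-1]
a=cv2.resize(im[140:260,160:280],(600,600),interpolation=cv2.INTER_CUBIC);cv2.imwrite("pics/t3.png",a)
E
```

```text
15.35 [0.5872 0.2722 0.0298] xang 61.35 z [-7.e-04 -3.e-04 -1.e+00] F [-15.1  -3.5   8.6] T [-0.91  3.1  -0.1 ] w 0.0229 q [ 0.23  0.31 -0.04  1.22 -0.    0.73]
jig pos mm 7.54 7.94 jig force -11.6 -10.3
```

View pics/s3.png

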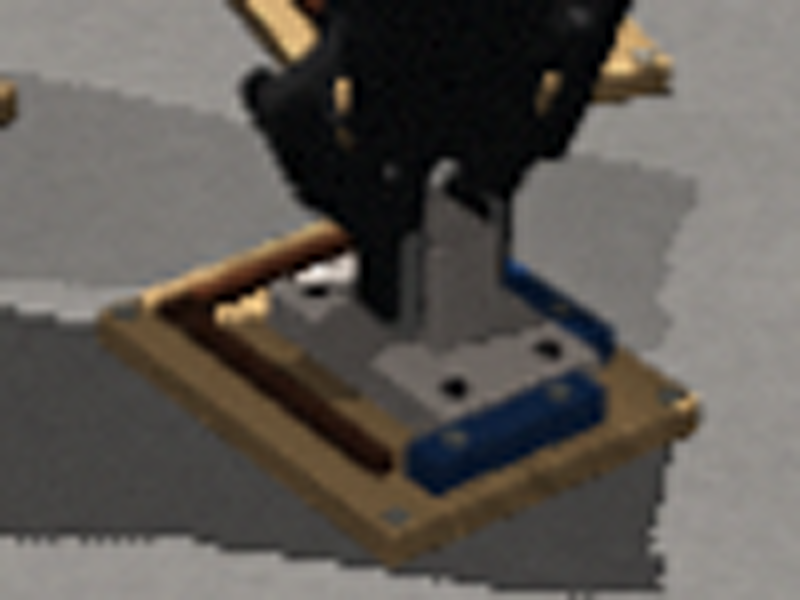

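View pics/t3.png

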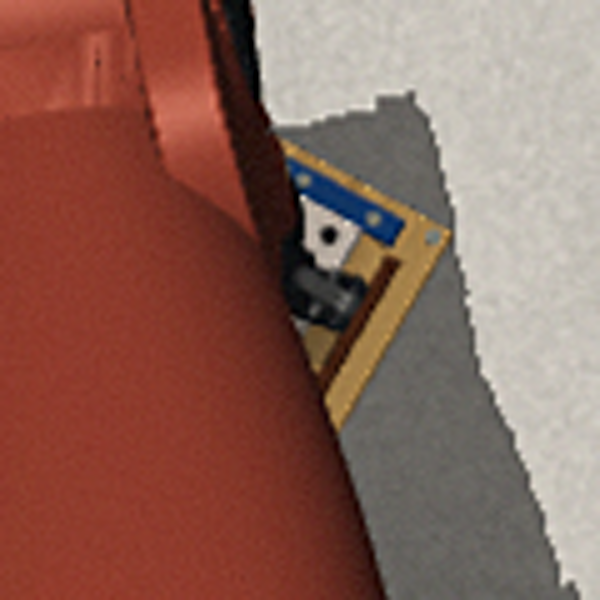

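The block sits in the corner with no visible gap at either fence, its plate flush along the end fence in both views. I'll trim yaw until Tz is near 0, ease z a little and top up the push.

Request:
{"method": "drive_tool", "body": {
  "offset": [
    [0,0,0.0006],
    [0,0,0.0006],
    [0.0005,0.0003,0],
    [0.0005,0.0004,0],
    [0.0004,0.0004,0],
    [0,0,0],
    [0,0,0],
    [0,0,0],
    [0,0,0],
    [0,0,0]
  ],
  "twist": [
    [0,0,-0.001],
    [0,0,-0.001],
    [0.0002,-0.0006,0],
    [0,0,0],
    [0,0,0],
    [0,0,0],
    [0,0,0],
    [0,0,0],
    [0,0,0],
    [0,0,0]
  ]
}}

```text
time_s: 16.45
tool_pos: [0.5872, 0.2723, 0.0299]
eef_rot: [0.861, 0.509, -0.001, 0.0]
ft_force: [-16.7, -6.4, 7.7]
width: 0.0228
```

```bash
python3 st.py
```

```text
16.45 [0.5872 0.2723 0.0299] xang 61.18 z [-0.0013 -0.0012 -1.    ] F [-16.7  -6.4   7.7] T [-1.35  3.45  0.15] w 0.0228 q [ 0.23  0.31 -0.04  1.22 -0.    0.74]
jig pos mm 7.51 7.98 jig force -11.7 -13.5
```

Request:
{"method": "drive_tool", "body": {
  "offset": [
    [0,0,0.0005],
    [0.0005,-0.0003,0.0005],
    [0,0,0],
    [0,0,0],
    [0,0,0],
    [0,0,0],
    [0,0,0],
    [0,0,0],
    [0,0,0],
    [0,0,0]
  ],
  "twist": [
    [0.0007,-0.0008,0.001],
    [0,0,0],
    [0,0,0],
    [0,0,0],
    [0,0,0],
    [0,0,0],
    [0,0,0],
    [0,0,0],
    [0,0,0],
    [0,0,0]
  ]
}}

```text
time_s: 17.45
tool_pos: [0.5873, 0.2723, 0.0299]
eef_rot: [0.86, 0.51, -0.0, -0.0]
ft_force: [-16.3, -5.9, 4.3]
width: 0.0229
```

```bash
python3 st.py
```

```text
17.45 [0.5873 0.2723 0.0299] xang 61.26 z [-5.e-04  2.e-04 -1.e+00] F [-16.3  -5.9   4.3] T [-1.14  3.3   0.04] w 0.0229 q [ 0.23  0.31 -0.04  1.22  0.    0.73]
jig pos mm 7.56 8.0 jig force -11.5 -12.9
```

Request:
{"method": "drive_tool", "body": {
  "offset": [
    [0,0,0],
    [0,0,0],
    [0,0,0],
    [0,0,0],
    [0,0,0],
    [0,0,0],
    [0,0,0],
    [0,0,0],
    [0,0,0],
    [0,0,0]
  ],
  "twist": [
    [0,0,0],
    [0,0,0],
    [0,0,0],
    [0,0,0],
    [0,0,0],
    [0,0,0],
    [0,0,0],
    [0,0,0],
    [0,0,0],
    [0,0,0]
  ]
}}

```text
time_s: 18.45
tool_pos: [0.5872, 0.2723, 0.0299]
eef_rot: [0.86, 0.51, -0.0, -0.0]
ft_force: [-16.4, -5.1, 4.9]
width: 0.0231
```

```bash
python3 st.py
python3 - <<'E'
from h import *
im=arm.read_camera("scene")[:,:,::-1]; cv2.imwrite("pics/s4f.png",im)
a=cv2.resize(im[170:220,285:352],(800,600),interpolation=cv2.INTER_CUBIC);cv2.imwrite("pics/s4.png",a)
E
```

```text
18.45 [0.5872 0.2723 0.0299] xang 61.26 z [-5.e-04  2.e-04 -1.e+00] F [-16.4  -5.1   4.9] T [-1.16  3.33  0.05] w 0.0231 q [ 0.23  0.31 -0.04  1.22  0.    0.73]
jig pos mm 7.53 8.0 jig force -12.1 -12.3
```

View pics/s4.png

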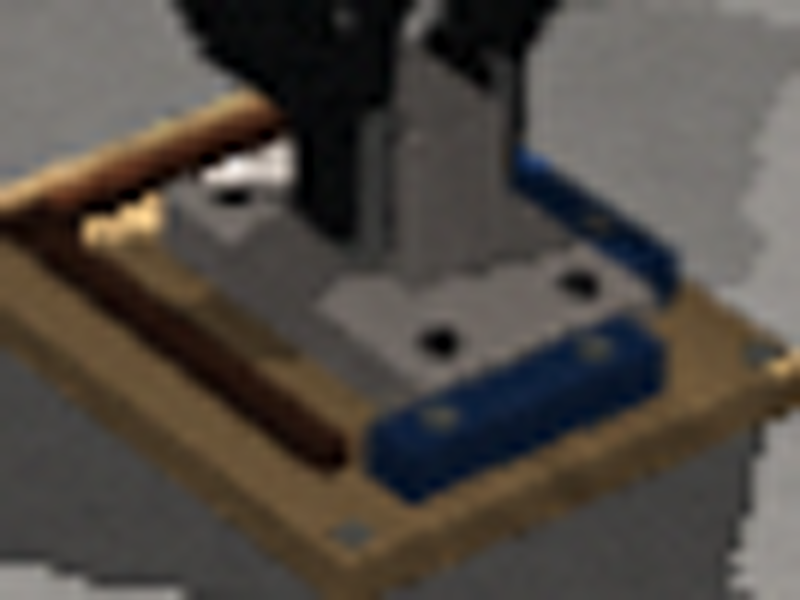

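View pics/s4f.png

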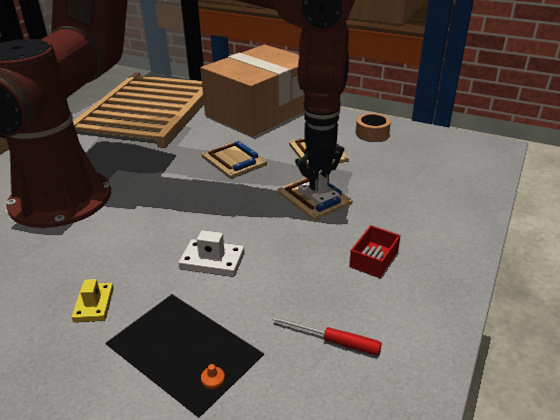

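The plate is flush along the end fence (zoom 420,390 to 650,300) and tight to the side fence. The bystanders are unmoved. The state is steady at 12 N on each fence, z force about 5 N, Tz about 0 and tilt under 0.05°, so I'm handing it in.

```bash
python3 -c "
from plant import arm
print(arm.close_job())"; python3 st.py
```

```text
the job is handed in; nothing more can be done
None
the job is handed in; nothing more can be done
```

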